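# Roll a cardboard tube into the marking cradle

## Task

With the fingertips only, push the cardboard tube so that it rolls across the table and up the ramp into the V-groove of the blue marking cradle, then push it along the groove until its end rests against the red stop. Never pick it up or carry it, leave the other things on the table where they are, and finish with the tube lying still in the groove and the hand clear of it.

Things in the scene. Friction and masses are not known exactly. Their poses are not given: they have to be found in the camera images.
- tube: Cardboard mailing tube with flat white end caps: 50 mm diameter, 140 mm long, about 150 g, rigid, lying on its side on the table, free to roll. Origin at its centre (25 mm up at the start). Its y axis runs along its length and stays level; x and z turn round as it rolls. Left alone it soon stops on the flat table but rolls back down the ramp.
- groove (a point): Middle of the V-groove of the fixed blue marking cradle (brown edges, 220 mm long), 28 mm above the table, where a seated tube's centre lies. y runs level along the groove; x level across it, from the ramp (robot's side) to the far side. The flanks rise at 45 degrees from the bottom at the table: near one to the 16 mm high crest, far one to a rim 42 mm high at x = 49 mm, backed by a board to x = 58 mm.
- ramp_crest (a point): Middle of the ramp's crest on the near side of the groove, 16 mm above the table, at x = -25 mm from the groove point, same axes. The flat blue ramp, 220 mm wide like the cradle, climbs evenly to it from the table, starting 82 mm before it (107 mm before the groove's middle line).
- stop_block (a point): Fixed red end stop at one end of the groove (either end): 70 mm across the groove, 20 mm thick along it, 48 mm high. The point is its middle, 28 mm above the table on the groove's centre line, 120 mm from the groove point, so its stopping face is 110 mm from it. At the other, open end lies a wooden foot of the same outline, only 8 mm high.
- tape_roll: Bystander, loose: yellow roll of tape lying flat, 84 mm across, 25 mm high. Origin at the centre of its underside. Leave it alone.
- paint_jar: Bystander, loose: blue paint jar with a red lid, 54 mm across, 65 mm high. Origin at the centre of its underside. Leave it alone.
- glue_stick: Bystander, loose: white glue stick standing up, 30 mm across, 85 mm high. Origin at the centre of its underside. Leave it alone.
- mug: Bystander, loose: white mug standing up, 72 mm across plus its handle, 80 mm high. Origin at the centre of its underside. Leave it alone.
- marker: Bystander, loose: black marker with a yellow cap lying flat, 130 mm long, 16 mm thick. Origin at the centre of its underside. Leave it alone.
- stapler: Bystander, loose: black and red stapler, 120 mm long, 32 mm wide, about 48 mm high. Origin at the centre of its underside. Leave it alone.
There are look-alikes about, which are no part of the job. Leave any orange look-alike of the tube alone.

How it is judged:
By the outcome, as a careful person would: the job done as asked, in the order asked, and still so for the second after the job is handed in, with the robot touching nothing.
It also fails if it takes over 53 s, if anything falls off the work surface, if the arm or the gripper's body presses on something with over 40 N, if the wrist force passes 120 N, or if a joint passes its speed limit or range.

## Robot

A 6-joint arm with a two-finger parallel gripper is mounted at the origin on the work surface. World frame = base frame: x ahead of the robot, y to its left, z up, the work surface at z = 0. Lengths are in m, angles in rad, forces in N, time in s.
With the tool pointing down it reaches from about 0.325 to 0.75 m from the base axis. Payload 7.6 kg.
Tool frame: the origin (TCP) lies on the centre line of the jaws, within the pads' length; the fingertips stand 22 mm ahead of it and the grasp point (between the pads) lies 3 mm ahead of it; y points along the fingers, x is the direction in which the jaws open and shut, and the axes are right-handed (so a half turn about y gives the same grasp; the last joint's range is limited). The gripper opens to 85 mm and grips with 20 to 120 N. Pads are 22 mm wide; open, the fingers measure 114 mm over their backs; the gripper's body (76 mm by 85 mm) begins 54 mm behind the grasp point. The pads swing forward as they close: fully open they stand 13 mm farther back than shut.
Start: joints at [-1.19, 0.052, 1.401, -0, 1.689, -0.07], TCP at [0.229, -0.473, 0.253] pointing down, gripper open.
Joint ranges: [-2.9, 2.9], [-0.91, 2.17], [0.12, 2.37], [-1.06, 4.2], [0.26, 2.73], [-2.93, 2.93]. Speed limits (rad/s): [2.57, 2.57, 3.01, 3.14, 3.14, 3.14].

## Interface

Orientations are given as [roll, pitch, yaw] about the fixed x, y, z axes, in that order (R = Rz(yaw) Ry(pitch) Rx(roll)).
In Python, from plant import * gives the robot as it stands.
- The arm moves only by the tool drive_tool, never from a script. Its argument "moves" is a list of rows, each a list of 7 numbers: the shift along the tool's x, y, z in mm, then the turn, a rotation vector about the tool's x, y, z in rad, then the closure, from 0 (fully open) to 1 (shut). In form: [[tx, ty, tz, rx, ry, rz, jaw], ...]. A call has 1 to 20 rows; each row shifts and turns the commanded pose from where the row before left it, along the tool's axes as they then stand; what a row does not reach is not made up. A row lasts 1/10 s, in which the tool goes at most 50 mm and 8.59 degrees, less where a joint would pass 70% of its speed; a pose out of reach is approached as far as the arm can. A call is refused whole if a number of a shift passes 50 or a number of a turn 0.15, either way. A call with a gripper value outside its range is refused whole. The fingers move at their own pace and stop on an object; "squeeze" is the grip in N (left out, the last holds). Time passes only in rows, so rows that do not move let the fingers close. It gives the time, the measured TCP pose, the force and the opening at its end, in the units of the state.
- sense(): the state, without advancing time (a new reading comes with each control period).
- camera(name): name is "side" or "top"; returns (picture, depth): 420x560x3 uint8, red, green, blue; 420x560 float32, m along the optical axis (not along the pixel's ray), 0 where there is no reading.
- camera_info(name): a dict with "intrinsics" (3x3 intrinsics, pixels), "k1" (the pictures are not rectified: a ray, as slopes to the right and down, at radius r is drawn at 1 + k1 r^2 times it, then the intrinsics apply), "extrinsics" (4x4, takes a point from world to camera coordinates). Camera axes: x right, y up, looking along -z (the intrinsics and any distortion apply to the point x, -y, -z); pixel columns grow to the right and rows downward; lengths in m; the calibration is good to about 2 mm. A picture is of the moment at which its call begins. camera_info takes no time and is no camera call.
- hand_in(): hands the job in, once; it reports no verdict.
The state is a dict: "clock": time; "joints": joint angles; "dq": joint speeds; "tau": joint torques, N m; "tool_pos": TCP position; "eef_rot": TCP orientation; "force": force on the tool from outside, world axes, zero at the start; "ft_torque": the same for the moment, N m; "finger_gap": opening from 0.0 (shut) to 1.0 (fully open).
Only numpy, scipy, OpenCV 4.12 (cv2) and the standard library are available. Lean on these libraries where they do the work, as an engineer would, in place of code of your own. Each camera call takes 0.05 s, during which the arm holds its last target.

## Working session

There is one attempt and no reset: what is moved stays moved. The work goes in short steps, Python scripts to look and compute and a tool call to move; the robot and the scene stay as the last step left them, time stands still between calls to the robot, and variables do not carry over. Pictures are saved under pics/ and viewed, and the job is handed in when it is done.

Besides the shell and the picture viewer there is one more tool, called after "Emit:" in YAML: its name, and indented under it one key for each argument. drive_tool: Moves the arm, as the interface text tells. Its arguments: {"type":"object","properties":{"moves":{"type":"array"},"squeeze":{"type":"number"}},"required":["moves"]}

```bash
ls; mkdir -p pics
python3 - <<'E'
from plant import *
import cv2,numpy as np
s=sense();print(s)
for n in("top","side"):
    p,d=camera(n);cv2.imwrite(f"pics/{n}0.png",p[:,:,::-1]);np.savez(f"pics/{n}0.npz",p=p,d=d)
    print(camera_info(n))
E
```

```text
pics
{'clock': 0.0, 'joints': array([-1.19028966e+00,  5.28326049e-02,  1.40173312e+00, -1.99087784e-05,
        1.68860783e+00, -7.02945192e-02]), 'dq': array([-0.0011592 , -0.00026601, -0.00163738, -0.00211362, -0.00055173,
       -0.0002001 ]), 'tau': array([-1.70518349e-03, -3.81665075e+01, -3.60195708e+01, -1.48350355e-04,
        6.06100570e-03,  1.91492705e-05]), 'tool_pos': array([ 0.22865334, -0.47229041,  0.25247035]), 'eef_rot': array([-1.57070502,  0.00157838, -1.11999739]), 'force': array([-0.3702781 ,  0.38903036,  0.95595034]), 'ft_torque': array([-0.02301336,  0.02064167,  0.00619152]), 'finger_gap': 0.9964136310145018}
{'intrinsics': array([[542.92377419,   0.        , 279.5695128 ],
       [  0.        , 542.92377419, 211.07204628],
       [  0.        ,   0.        ,   1.        ]]), 'k1': 0.03125267658197351, 'extrinsics': array([[-0.00603759, -0.99995142, -0.00779104, -0.00354352],
       [ 0.9917443 , -0.00698565,  0.12804076, -0.55906286],
       [-0.12808897, -0.00695366,  0.9917383 , -1.20516283],
       [ 0.        ,  0.        ,  0.        ,  1.        ]])}
{'intrinsics': array([[382.44420244,   0.        , 277.16330502],
       [  0.        , 382.44420244, 205.12136971],
       [  0.        ,   0.        ,   1.        ]]), 'k1': -0.04100979983390839, 'extrinsics': array([[-0.94057951, -0.3390989 ,  0.01794775,  0.51839647],
       [ 0.22872694, -0.59359627,  0.77157466, -0.18535534],
       [-0.2509864 ,  0.72983245,  0.63588554, -0.76698078],
       [ 0.        ,  0.        ,  0.        ,  1.        ]])}
```

View pics/top0.png

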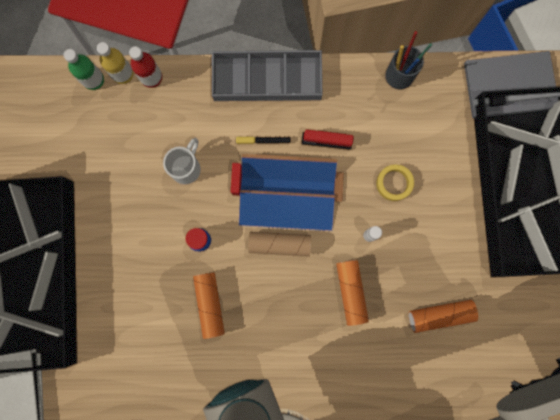

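View pics/side0.png

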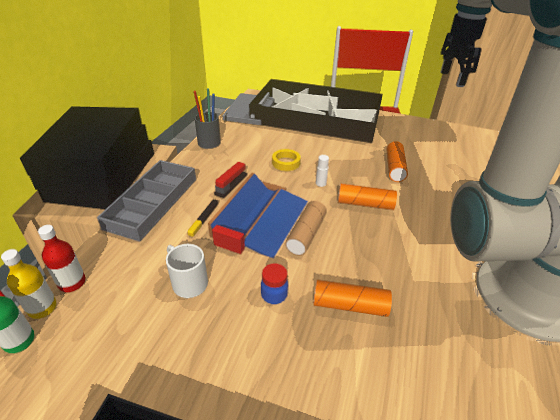

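The top view shows the brown tube at about (280,243), just on the robot's side of the blue ramp, which spans (240-335, 158-230). The red stop is at the left (+y) end, (236,179). Orange look-alikes lie at (208,305), (351,292) and (443,315). The jar is at (198,239) and the glue stick at (373,234). Next I'll measure positions.

```bash
cat > h.py <<'E'
import numpy as np,cv2
from plant import *
def pix2ray(n,uv):
    ci=camera_info(n);K=ci["intrinsics"];E=ci["extrinsics"]
    uv=np.atleast_2d(uv).astype(float);x=(uv-K[:2,2])/[K[0,0],K[1,1]]
    y=x.copy()
    for _ in range(20): y=x/(1+ci["k1"]*(y**2).sum(1,keepdims=True))
    d=np.c_[y[:,0],-y[:,1],-np.ones(len(y))]
    return -E[:3,:3].T@E[:3,3], d@E[:3,:3], d
def cloud(n,d):
    H,W=d.shape;u,v=np.meshgrid(np.arange(W),np.arange(H))
    o,w,_=pix2ray(n,np.c_[u.ravel(),v.ravel()])
    return (o+w*d.reshape(-1,1)).reshape(H,W,3)
def proj(n,P):
    ci=camera_info(n);K=ci["intrinsics"];E=ci["extrinsics"]
    c=np.atleast_2d(P)@E[:3,:3].T+E[:3,3]; x=np.c_[c[:,0],-c[:,1]]/-c[:,2:3]
    x=x*(1+ci["k1"]*(x**2).sum(1,keepdims=True)); return x*K[0,0]+K[:2,2]
def masks(p):
    h=cv2.cvtColor(p,cv2.COLOR_RGB2HSV);return h
E
python3 - <<'E'
from h import *
z=np.load("pics/top0.npz");p,d=z["p"],z["d"];C=cloud("top",d)
h=cv2.cvtColor(p,cv2.COLOR_RGB2HSV)
print("table z",[C[y,x].round(4) for x,y in [(280,290),(150,300),(400,260)]])
# blue
m=(h[...,0]>100)&(h[...,0]<125)&(h[...,1]>150);m[:150]=0;m[235:]=0;m[:,:225]=0;m[:,350:]=0
P=C[m];P=P[P[:,2]<.07]
r=cv2.minAreaRect((P[:,:2]*1000).astype(np.float32));print("blue",r,cv2.boxPoints(r))
# red stop
m=((h[...,0]<6)|(h[...,0]>174))&(h[...,1]>150);m[:160]=0;m[200:]=0;m[:,:225]=0;m[:,245:]=0
P=C[m];P=P[P[:,2]>.04];print("stop",P.mean(0),P.min(0),P.max(0))
# tube by height near
w=(C[...,0]>.30)&(C[...,0]<.5)&(abs(C[...,1])<.12)
sub=C[228:260,240:320].reshape(-1,3);q=sub[(sub[:,2]>.030)]
r=cv2.minAreaRect((q[:,:2]*1000).astype(np.float32));print("tube",r,q[:,2].max());print(cv2.boxPoints(r))
print("corners from px at ramp foot", C[228,240],C[230,333],C[222,240],C[222,333])
for (n,u,v) in[("jar",198,239),("glue",375,233),("mug",181,165),("orL",208,305),("orR",351,292)]:print(n,C[v,u])
E
python3 - <<'E'
import cv2
for n,(a,b,c,e) in {"top":(130,340,150,430)}.items():
    i=cv2.imread(f"pics/{n}0.png")[a:b,c:e];cv2.imwrite("pics/topz.png",cv2.resize(i,None,fx=2.8,fy=2.8,interpolation=cv2.INTER_CUBIC))
E
```

```text
table z [array([ 0.38  , -0.0068, -0.003 ]), array([0.3594, 0.2924, 0.0008]), array([ 4.474e-01, -2.854e-01, -2.000e-04])]
blue ((601.6694946289062, -23.928001403808594), (214.33493041992188, 147.1178741455078), 86.24720764160156) [[ 521.254    -126.05111 ]
 [ 668.0564   -135.68024 ]
 [ 682.08496    78.19511 ]
 [ 535.2826     87.824234]]
stop [0.63193978 0.09189942 0.06164358] [ 0.40005795 -0.01582907  0.04038372] [0.66956059 0.10342587 1.26676136]
tube ((454.9651184082031, -3.935577392578125), (139.90274047851562, 107.8463363647461), 85.92518615722656) 1.2667613649141345
[[396.20758  -69.878395]
 [503.7813   -77.54185 ]
 [513.72266   62.00724 ]
 [406.14893   69.67069 ]]
corners from px at ramp foot [ 5.24314075e-01  8.60521287e-02 -2.47204873e-05] [ 0.51800806 -0.13155238  0.0013962 ] [0.53783362 0.08563972 0.00570094] [ 0.53723486 -0.13226864 -0.00256012]
jar [0.49404142 0.17380992 0.06559056]
glue [ 0.50311264 -0.21521237  0.08446397]
mug [0.67549882 0.22659801 0.00156345]
orL [0.34904054 0.15220652 0.04921336]
orR [ 0.37562639 -0.16397445  0.05207897]
```

View pics/topz.png

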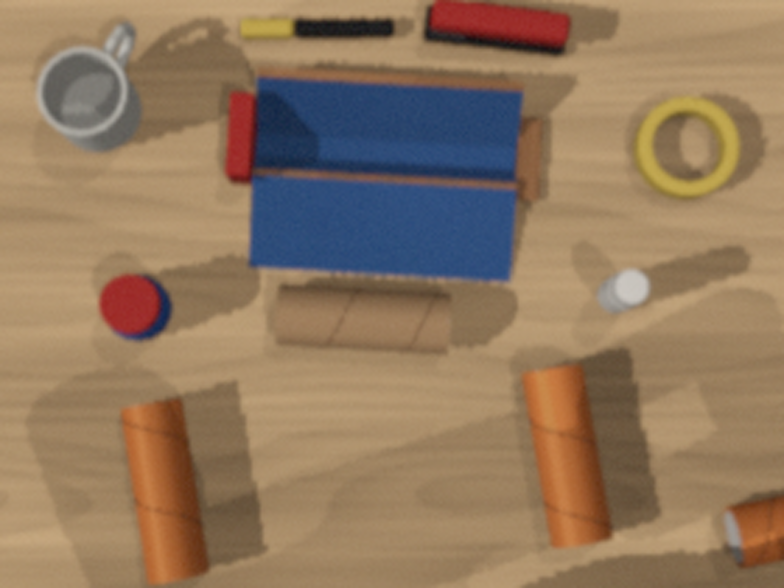

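Run:
```python
from h import *
from scipy.optimize import least_squares
for cam in("top","side"):
    z=np.load(f"pics/{cam}0.npz");p,d=z["p"],z["d"];C=cloud(cam,d);h=cv2.cvtColor(p,cv2.COLOR_RGB2HSV)
    P=C.reshape(-1,3);ok=(d.ravel()>.1)
    q=P[ok&(P[:,0]>.40)&(P[:,0]<.52)&(P[:,1]>-.11)&(P[:,1]<.11)&(P[:,2]>.015)&(P[:,2]<.06)]
    f=lambda v:np.hypot((q[:,0]-v[0])*np.cos(v[1])-(q[:,1])*np.sin(v[1])*-1, q[:,2]-.025-v[2])-.025
    r=least_squares(f,[.455,0,0],loss="soft_l1",f_scale=.002);x,a,dz=r.x
    ax=np.array([-np.sin(a),np.cos(a)]) # direction along: x cos a + y sin a=const
    t=q[:,:2]@ax
    lo,hi=np.percentile(t,[.7,99.3]);tc=(lo+hi)/2
    c=ax*tc+np.array([np.cos(a),np.sin(a)])*x*np.cos(a)
    print(cam,"tube",c,"ang deg",np.degrees(a),"dz",dz,"len",hi-lo,"rms",np.sqrt((r.fun**2).mean()),len(q))
    # cradle
    bl=(h[...,0]>100)&(h[...,0]<125)&(h[...,1]>120)
    q=P[ok&bl.ravel()&(P[:,0]>.48)&(P[:,0]<.72)&(P[:,1]>-.15)&(P[:,1]<.11)&(P[:,2]>-.01)&(P[:,2]<.06)]
    def prof(x):
        return np.where(x<-25,(x+107)/82*16, np.where(x<-12.5, 16-(x+25)*1.0, 0)) 
    def model(v):
        gx,a,dz=v; s=((q[:,0]-gx)*np.cos(a)+q[:,1]*np.sin(a))*1e3
        # bottom of V at x such that near flank from (-25?,16) at 45deg: bottom at x=-25+16=-9? 
        ramp=(s+107)/82*16; nf=-s-9; ff=s-7
        z_=np.where(s<-25,ramp,np.maximum(np.maximum(-s-9,s-7),0))
        return z_, s,(q[:,2]-dz)*1e3-z_
    r=least_squares(lambda v:model(v)[2],[.62,0,0],loss="soft_l1",f_scale=2,diff_step=1e-4)
    gx,a,dz=r.x;ax=np.array([-np.sin(a),np.cos(a)]);t=q[:,:2]@ax
    print(" groove x at y=0",gx,"ang",np.degrees(a),"dz",dz,"t range",np.percentile(t,[.3,99.7]),"rms",np.sqrt((r.fun**2).mean()))
    z_,s,e=model(r.x)
    print(np.round([(k,np.median(q[abs(s-k)<2,2])*1e3) for k in range(-105,56,8) if (abs(s-k)<2).any()],1).tolist())
```

```text
top tube [ 0.48461559 -0.00565527] ang deg -3.820067531873257 dz -0.0002877097184930814 len 0.13844930192151172 rms 0.0019502045257136745 1359
 groove x at y=0 0.6303638797606987 ang -3.81432633551265 dz 0.0004483995171862453 t range [-0.09119422  0.12256955] rms 2.720298348135387
[[-97.0, 1.4], [-89.0, 3.3], [-81.0, 4.9], [-73.0, 6.6], [-65.0, 8.6], [-57.0, 9.8], [-49.0, 11.5], [-41.0, 13.3], [-33.0, 15.0], [-17.0, 7.9], [-9.0, 1.8], [-1.0, 2.0], [7.0, 2.1], [15.0, 8.6], [23.0, 16.5], [31.0, 24.5], [39.0, 32.5], [47.0, 38.9]]
side tube [ 0.48250735 -0.00609544] ang deg -3.900348331095498 dz 0.0006143836622509442 len 0.13981728741496577 rms 0.004866373939740481 1149
 groove x at y=0 0.628027460606387 ang -3.7803380910891167 dz 0.0013079255793756104 t range [-0.0942438   0.12314762] rms 1.4691298526006507
[[-97.0, 2.4], [-89.0, 4.4], [-81.0, 6.0], [-73.0, 7.7], [-65.0, 9.3], [-57.0, 11.0], [-49.0, 12.5], [-41.0, 14.1], [-33.0, 15.8], [-17.0, 8.6], [-9.0, 3.0], [-1.0, 2.5], [7.0, 3.1], [15.0, 9.6], [23.0, 17.1], [31.0, 25.4], [39.0, 33.4], [47.0, 40.8]]
```

The tube lies parallel to the groove (yaw about 3.8° from y) and needs to go 145 mm across, then 28 mm toward +t. I'll turn the hand so the jaws open along the tube, then go above the spot behind it.

Emit:
drive_tool:
  moves:
    - [0,0,0,0,0.1293,0,0]
    - [0,0,0,0,0.1293,0,0]
    - [0,0,0,0,0.1293,0,0]
    - [0,0,0,0,0.1293,0,0]
    - [-40,0,12.5,0,0,0,0]
    - [-40,0,12.5,0,0,0,0]
    - [-40,0,12.5,0,0,0,0]
    - [-40,0,12.5,0,0,0,0]
    - [-40,0,12.5,0,0,0,0]
    - [-40,0,12.5,0,0,0,0]
    - [-40,0,12.5,0,0,0,0]
    - [-40,0,12.5,0,0,0,0]
    - [-40,0,12.5,0,0,0,0]
    - [-40,0,12.5,0,0,0,0]
    - [-40,0,12.5,0,0,0,0]
    - [-40,0,12.5,0,0,0,0]
    - [0,0,0,0,0,0,0]

```text
clock: 1.8
tool_pos: [0.4108, 0.0002, 0.2528]
eef_rot: [-1.572, 0.001, -1.631]
force: [-0.2, -0.2, -0.5]
finger_gap: 0.999
```

Emit:
drive_tool:
  moves:
    - [0,40,0,0,0,0,0]
    - [0,40,0,0,0,0,0]
    - [0,40,0,0,0,0,0]
    - [0,40,0,0,0,0,0]
    - [0,20,0,0,0,0,0]
    - [0,0,0,0,0,0,0]
    - [0,0,0,0,0,0,0]

```text
clock: 2.5
tool_pos: [0.4104, -0.004, 0.0739]
eef_rot: [-1.571, -0.0, -1.638]
force: [0.5, 0.7, 0.7]
finger_gap: 0.998
```

```bash
cat > snap.py <<'E'
import sys
from h import *
k=sys.argv[1]
s=sense();x=s["tool_pos"];a=-.0666;print(s["clock"],x.round(4),"n",x[0]*.9978+x[1]*-.0666,"t",x[0]*.0666+x[1]*.9978,s["force"].round(2))
p,d=camera("side");np.savez(f"pics/side{k}.npz",p=p,d=d)
cv2.imwrite(f"pics/side{k}.png",cv2.resize(np.ascontiguousarray(p[150:330,170:410,::-1]),None,fx=3,fy=3,interpolation=cv2.INTER_CUBIC))
p,d=camera("top");np.savez(f"pics/top{k}.npz",p=p,d=d)
cv2.imwrite(f"pics/top{k}.png",cv2.resize(np.ascontiguousarray(p[130:300,160:400,::-1]),None,fx=3,fy=3,interpolation=cv2.INTER_CUBIC))
E
python3 snap.py 1
```

```text
2.5 [ 0.4104 -0.004   0.0739] n 0.4097902915956871 t 0.023312453517032622 [0.51 0.75 0.66]
```

View pics/side1.png

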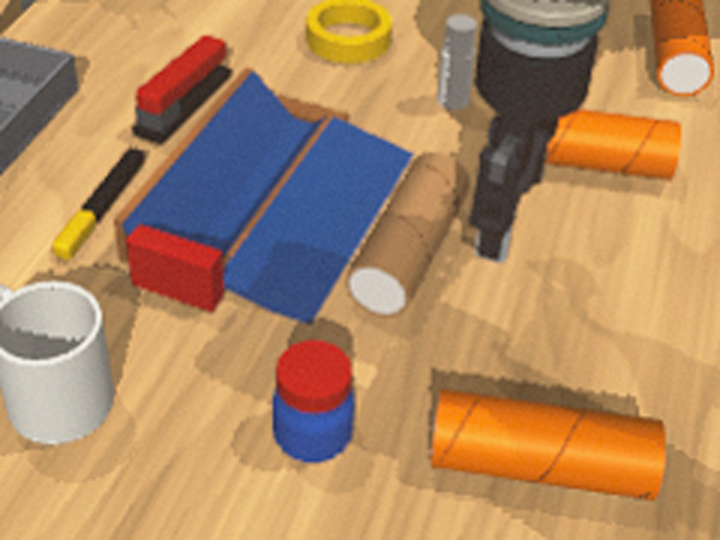

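The side view shows the left fingertip at crop (492,258), clear behind the tube, with the tube still in place.

Run:
```python
from h import *
n=np.array([.9978,-.0666,0]);t=np.array([.0666,.9978,0])
for z in(.04,.05,.06,.065,.07):
    print(z,[((proj("side",.41*n+dn*n+tt*t+np.array([0,0,z]))[0]-[170,150])*3).round(0).tolist() for dn in(-.011,.011) for tt in(.066,.080)])
z=np.load("pics/side1.npz");C=cloud("side",z["d"])
sub=C[200:240,322:346].reshape(-1,3);q=sub[(sub[:,2]<.09)&(sub[:,2]>.03)&(abs(sub@n-.41)<.03)&(sub@t>.03)]
print(len(q),np.sort(q[:,2])[:10],(q@n).min(),(q@n).max(),(q@t).min(),(q@t).max())
```

```text
0.04 [[501.0, 286.0], [495.0, 299.0], [471.0, 277.0], [465.0, 290.0]]
0.05 [[502.0, 276.0], [496.0, 289.0], [472.0, 267.0], [466.0, 280.0]]
0.06 [[504.0, 266.0], [498.0, 279.0], [474.0, 257.0], [468.0, 270.0]]
0.065 [[505.0, 261.0], [499.0, 274.0], [475.0, 252.0], [468.0, 264.0]]
0.07 [[506.0, 256.0], [500.0, 269.0], [475.0, 246.0], [469.0, 259.0]]
78 [0.06600473 0.06614652 0.06689897 0.06695566 0.06697678 0.06778266
 0.06845834 0.06967016 0.07092392 0.07200247] 0.39777163299396934 0.4200989020355979 0.06463243142396047 0.08059878328196347
```

Emit:
drive_tool:
  moves:
    - [0,20,0,0,0,0,0]
    - [0,17,0,0,0,0,0]
    - [0,10,0,0,0,0,0]
    - [0,0,0,0,0,0,0]
    - [-2,0,10,0,0,0,0]
    - [0,0,10,0,0,0,0]
    - [0,0,8,0,0,0,0]
    - [0,0,4,0,0,0,0]
    - [0,0,4,0,0,0,0]
    - [0,0,4,0,0,0,0]
    - [0,0,4,0,0,0,0]
    - [0,0,4,0,0,0,0]
    - [0,0,4,0,0,0,0]
    - [0,0,4,0,0,0,0]
    - [0,0,4,0,0,0,0]

```text
clock: 4.1
tool_pos: [0.4706, -0.0056, 0.0263]
eef_rot: [-1.571, -0.0, -1.637]
force: [0.2, -0.2, 0.2]
finger_gap: 1.004
```

```bash
python3 snap.py 2
```

```text
4.1 [ 0.4706 -0.0056  0.0263] n 0.4699431863940253 t 0.025756273067563947 [ 0.19 -0.2   0.22]
```

View pics/side2.png

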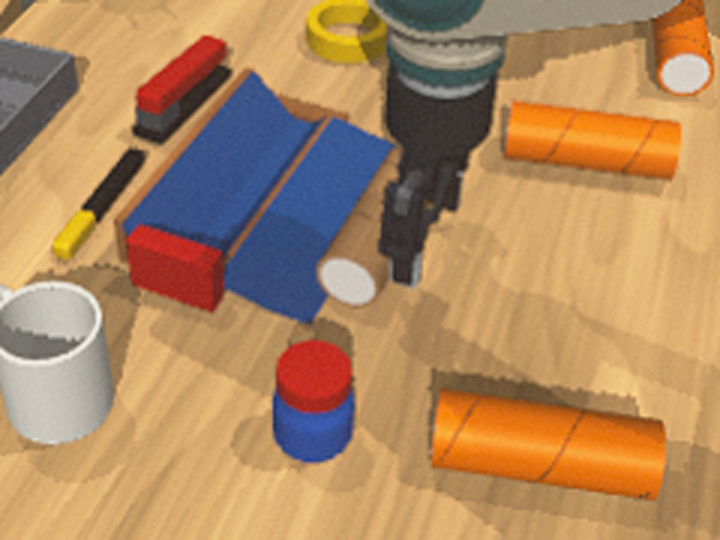

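View pics/top2.png

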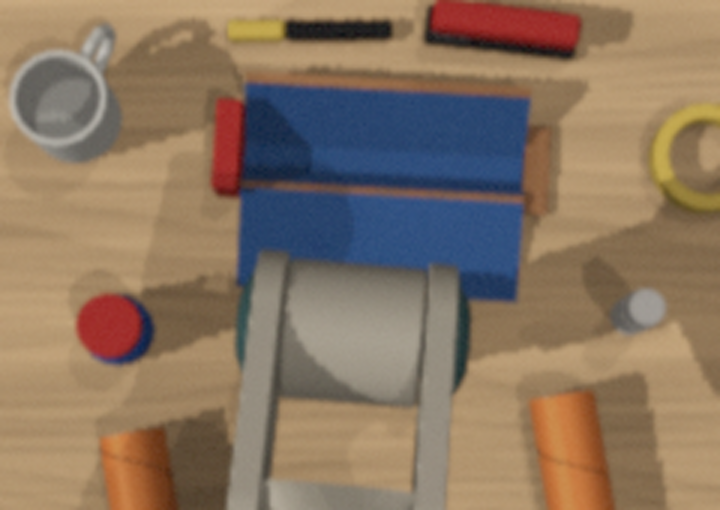

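Emit:
drive_tool:
  moves:
    - [0,0,4,0,0,0,0]
    - [0,0,4,0,0,0,0]
    - [0,0,4,0,0,0,0]
    - [0,-0.6,4,0,0,0,0]
    - [0,-0.6,4,0,0,0,0]
    - [0,-0.6,4,0,0,0,0]
    - [0,-0.6,4,0,0,0,0]
    - [0,-0.6,4,0,0,0,0]
    - [0,-0.6,4,0,0,0,0]
    - [0,-0.6,4,0,0,0,0]
    - [0,-0.6,4,0,0,0,0]
    - [0,-0.6,4,0,0,0,0]
    - [0,-0.6,4,0,0,0,0]
    - [0,-0.6,4,0,0,0,0]
    - [0,-0.6,4,0,0,0,0]
    - [0,-0.6,4,0,0,0,0]

```text
clock: 5.8
tool_pos: [0.5345, -0.0098, 0.0341]
eef_rot: [-1.571, -0.0, -1.637]
force: [-2.1, -0.2, 1.2]
finger_gap: 1.002
```

```bash
python3 snap.py 3
```

```text
5.8 [ 0.5345 -0.0098  0.0341] n 0.5339475294506759 t 0.02577563461941128 [-2.11 -0.15  1.25]
```

View pics/side3.png

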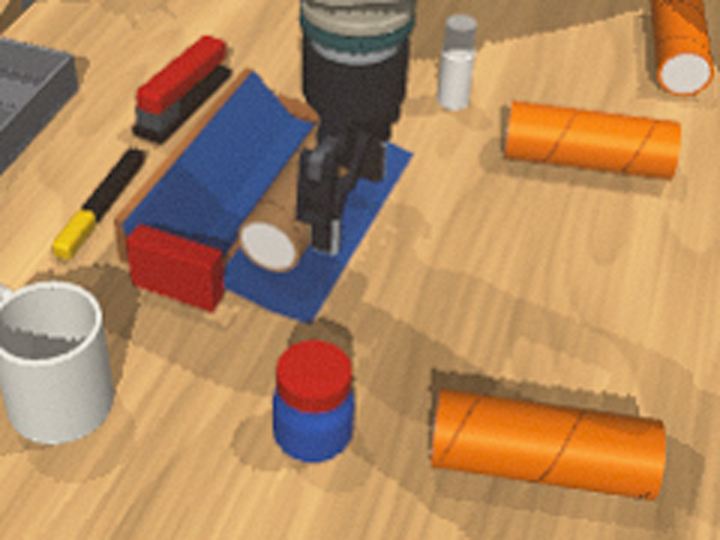

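Emit:
drive_tool:
  moves:
    - [0,-0.5,3,0,0,0,0]
    - [0,-0.5,3,0,0,0,0]
    - [0,-0.5,3,0,0,0,0]
    - [0,-0.5,3,0,0,0,0]
    - [0,-0.5,3,0,0,0,0]
    - [0,-0.5,3,0,0,0,0]
    - [0,-0.5,3,0,0,0,0]
    - [0,-0.5,3,0,0,0,0]
    - [0,-0.5,3,0,0,0,0]
    - [0,-0.5,3,0,0,0,0]
    - [0,-0.5,3,0,0,0,0]
    - [0,0,3,0,0,0,0]
    - [0,0,3,0,0,0,0]
    - [0,0,3,0,0,0,0]
    - [0,0,0,0,0,0,0]
    - [0,0,0,0,0,0,0]

```text
clock: 7.5
tool_pos: [0.576, -0.0126, 0.0395]
eef_rot: [-1.571, -0.0, -1.637]
force: [-0.2, 0.0, -0.1]
finger_gap: 0.996
```

```bash
python3 snap.py 4
```

```text
7.5 [ 0.576  -0.0126  0.0395] n 0.5756117806418413 t 0.025774795547566665 [-0.19  0.   -0.07]
```

View pics/side4.png

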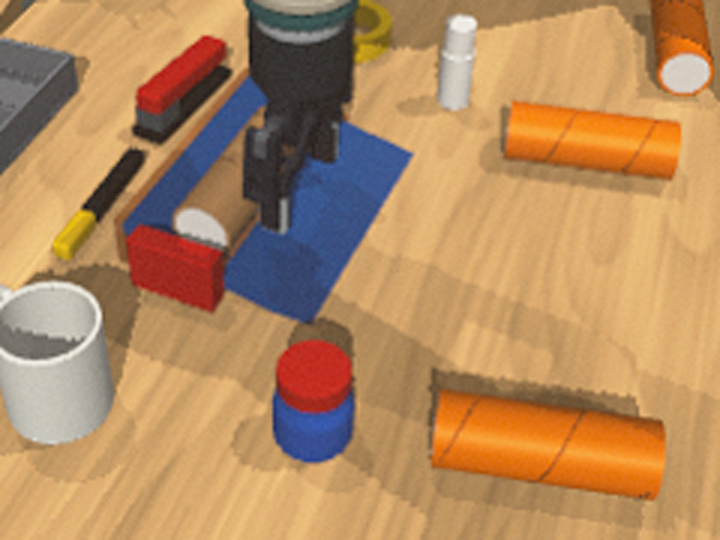

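View pics/top4.png

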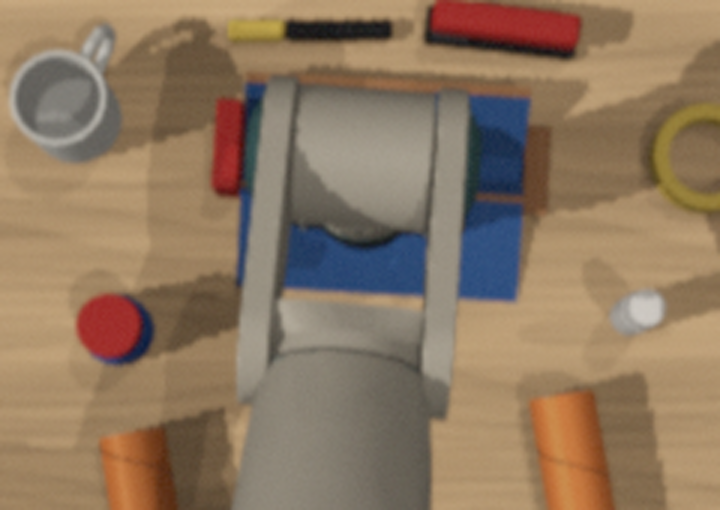

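The tube fell into the groove: its white cap is at side crop (200,227), level with the stop. I'll back off, lift, turn the hand 90° and shut the jaws.

Emit:
drive_tool:
  moves:
    - [0,0,-15,0,0,0,0]
    - [0,0,-15,0,0,0,0]
    - [0,-35,0,0,0,0,0]
    - [0,-35,0,0,0,0,0]
    - [0,-35,0,0,0,0,0]
    - [0,-35,0,0,0,0,0]
    - [0,0,0,0,-0.1428,0,1]
    - [0,0,0,0,-0.1428,0,1]
    - [0,0,0,0,-0.1428,0,1]
    - [0,0,0,0,-0.1428,0,1]
    - [0,0,0,0,-0.1428,0,1]
    - [0,0,0,0,-0.1428,0,1]
    - [0,0,0,0,-0.1428,0,1]
    - [0,0,0,0,-0.1428,0,1]
    - [0,0,0,0,-0.1428,0,1]
    - [0,0,0,0,-0.1428,0,1]
    - [0,0,0,0,-0.1428,0,1]
    - [0,0,-30,0,0,0,1]
    - [0,0,-30,0,0,0,1]
    - [0,0,0,0,0,0,1]

```text
clock: 9.6
tool_pos: [0.5418, -0.0731, 0.1796]
eef_rot: [-1.572, 0.0, -0.07]
force: [0.6, -0.1, 0.6]
finger_gap: 0.003
```

Emit:
drive_tool:
  moves:
    - [20,0,-17,0,0,0,1]
    - [20,0,-17,0,0,0,1]
    - [20,0,-17,0,0,0,1]
    - [22,0,0,0,0,0,1]
    - [0,0,0,0,0,0,1]
    - [0,0,0,0,0,0,1]

```text
clock: 10.2
tool_pos: [0.6204, -0.1261, 0.1791]
eef_rot: [-1.571, 0.001, -0.066]
force: [0.2, 0.5, 0.7]
finger_gap: 0.004
```

```bash
python3 snap.py 5
cat > fit.py <<'E'
import sys
from h import *
from scipy.optimize import least_squares
k=sys.argv[1];n=np.array([.9978,-.0666,0]);t=np.array([.0666,.9978,0])
for cam in("top","side"):
    z=np.load(f"pics/{cam}{k}.npz");P=cloud(cam,z["d"]).reshape(-1,3);h=cv2.cvtColor(z["p"],cv2.COLOR_RGB2HSV).reshape(-1,3)
    N,T,Z=P@n,P@t,P[:,2]
    m=(abs(N-.628)<.045)&(T>-.09)&(T<.15)&(Z>.02)&(Z<.065)&(h[:,1]<150)&((h[:,0]<30))&(h[:,2]>60)&(np.hypot(N-.628,Z-.028)<.035)
    q=m.nonzero()[0]
    f=lambda v:np.hypot(N[q]-v[0]-v[2]*(T[q]-.04),Z[q]-v[1])-.025
    r=least_squares(f,[.628,.028,0],loss="soft_l1",f_scale=.002)
    print(cam,len(q),r.x.round(4),"T",np.percentile(T[q],[.5,2,98,99.5]).round(4))
E
python3 fit.py 5
```

```text
10.2 [ 0.6204 -0.1261  0.1791] n 0.6274049209335033 t -0.0845401247217426 [0.21 0.46 0.73]
top 1100 [ 0.6279  0.0279 -0.0044] T [-0.0425 -0.0183  0.0945  0.0964]
side 1074 [ 0.6258  0.0285 -0.0018] T [-0.0461 -0.043   0.0954  0.0961]
```

View pics/top5.png

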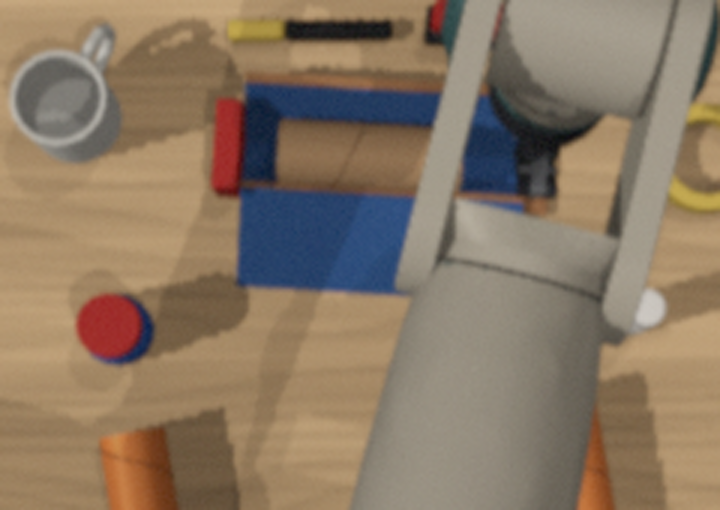

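View pics/side5.png

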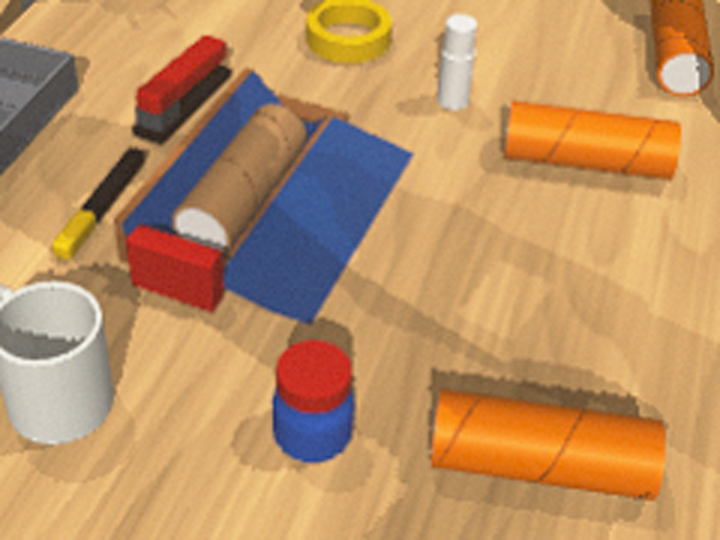

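The tube is seated (n 0.627, z 0.028) and its +t end is about 28 mm short of the stop. I'll lower into the groove behind its other end.

Emit:
drive_tool:
  moves:
    - [0,30,0,0,0,0,1]
    - [0,30,0,0,0,0,1]
    - [0,30,0,0,0,0,1]
    - [0,25,0,0,0,0,1]
    - [0,15,0,0,0,0,1]
    - [0,7,0,0,0,0,1]
    - [0,0,0,0,0,0,1]
    - [0,0,0,0,0,0,1]

```text
clock: 11.1
tool_pos: [0.6213, -0.1269, 0.0442]
eef_rot: [-1.571, -0.002, -0.066]
force: [-0.1, -0.4, 0.2]
finger_gap: -0.004
```

Run:
```python
from h import *
p,d=camera("side");cv2.imwrite("pics/side6.png",p[:,:,::-1]);print(sense()["tool_pos"],sense()["force"])
```

```text
[ 0.62145937 -0.12699751  0.04445628] [-0.4269654  -0.46536037 -0.43774551]
```

View pics/side6.png

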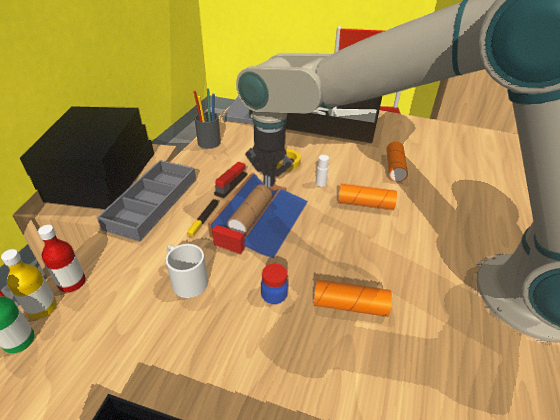

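The full side view shows the shut fingertips at (270,183), in the groove just behind the tube's open-side end, and nothing disturbed.

Emit:
drive_tool:
  moves:
    - [0,0,8,0,0,0,1]
    - [0,0,8,0,0,0,1]
    - [0,0,6,0,0,0,1]
    - [0,0,3,0,0,0,1]
    - [0,0,3,0,0,0,1]
    - [0,0,3,0,0,0,1]
    - [0,0,3,0,0,0,1]
    - [0,0,3,0,0,0,1]
    - [0,0,3,0,0,0,1]
    - [0,0,3,0,0,0,1]
    - [0,0,3,0,0,0,1]
    - [0,0,3,0,0,0,1]
    - [0,0,3,0,0,0,1]

```text
clock: 12.45
tool_pos: [0.624, -0.0747, 0.0426]
eef_rot: [-1.571, -0.0, -0.066]
force: [-0.8, -2.4, 0.3]
finger_gap: -0.002
```

```bash
python3 snap.py 7; python3 fit.py 7
```

```text
12.45 [ 0.624  -0.0747  0.0426] n 0.6276358566953438 t -0.03299095934208136 [-0.8  -2.39  0.27]
top 938 [ 0.6279  0.0278 -0.006 ] T [-0.0165 -0.0118  0.1186  0.1199]
side 1001 [ 0.6259  0.0286 -0.0053] T [-0.0286 -0.0223  0.1175  0.1185]
```

View pics/side7.png

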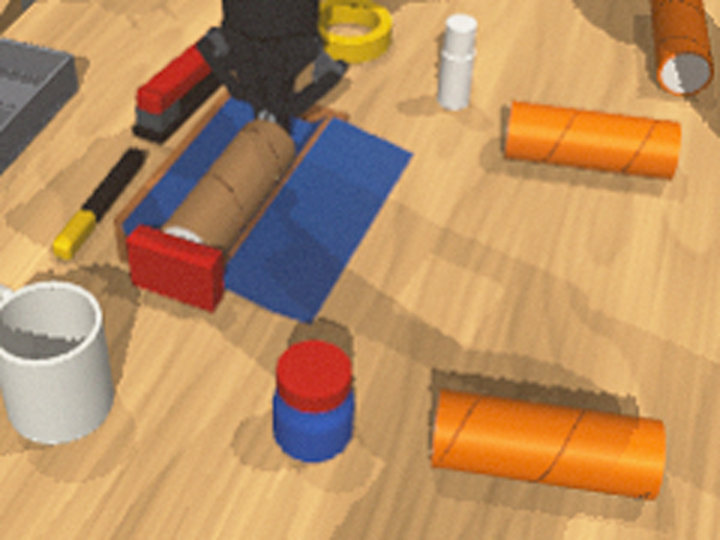

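Emit:
drive_tool:
  moves:
    - [0,0,2,0,0,0,1]
    - [0,0,1,0,0,0,1]
    - [0,0,1,0,0,0,1]
    - [0,0,0,0,0,0,1]

```text
clock: 12.95
tool_pos: [0.6243, -0.0708, 0.0426]
eef_rot: [-1.571, -0.0, -0.066]
force: [-0.1, -0.4, -0.0]
finger_gap: -0.004
```

Emit:
drive_tool:
  moves:
    - [0,0,1,0,0,0,1]
    - [0,0,0,0,0,0,1]

```text
clock: 13.15
tool_pos: [0.6244, -0.0698, 0.0426]
eef_rot: [-1.571, -0.0, -0.066]
force: [-0.5, -0.8, 0.3]
finger_gap: 0.003
```

Emit:
drive_tool:
  moves:
    - [0,0,1,0,0,0,1]
    - [0,0,0,0,0,0,1]

```text
clock: 13.35
tool_pos: [0.6244, -0.0688, 0.0426]
eef_rot: [-1.571, 0.0, -0.066]
force: [-0.1, -1.6, 0.5]
finger_gap: 0.003
```

Emit:
drive_tool:
  moves:
    - [0,0,1,0,0,0,1]
    - [0,0,0,0,0,0,1]

```text
clock: 13.55
tool_pos: [0.6245, -0.0682, 0.0426]
eef_rot: [-1.571, -0.0, -0.067]
force: [0.7, -3.1, 0.0]
finger_gap: 0.002
```

Emit:
drive_tool:
  moves:
    - [0,0,1,0,0,0,1]
    - [0,0,0,0,0,0,1]

```text
clock: 13.75
tool_pos: [0.6245, -0.0681, 0.0426]
eef_rot: [-1.573, -0.0, -0.067]
force: [-1.2, -6.2, -0.2]
finger_gap: -0.001
```

Emit:
drive_tool:
  moves:
    - [0,0,1,0,0,0,1]
    - [0,0,0,0,0,0,1]

```text
clock: 13.95
tool_pos: [0.6245, -0.0681, 0.0427]
eef_rot: [-1.574, -0.0, -0.068]
force: [-0.9, -11.1, -0.8]
finger_gap: 0.003
```

```bash
python3 snap.py 8; python3 fit.py 8
```

```text
13.95 [ 0.6245 -0.0681  0.0427] n 0.6276442224049968 t -0.026390101549719172 [ -0.93 -11.11  -0.75]
top 924 [ 0.6278  0.0279 -0.003 ] T [-0.0113 -0.0064  0.1243  0.1266]
side 964 [ 0.6259  0.0287 -0.0045] T [-0.0221 -0.0165  0.1224  0.1241]
```

View pics/side8.png

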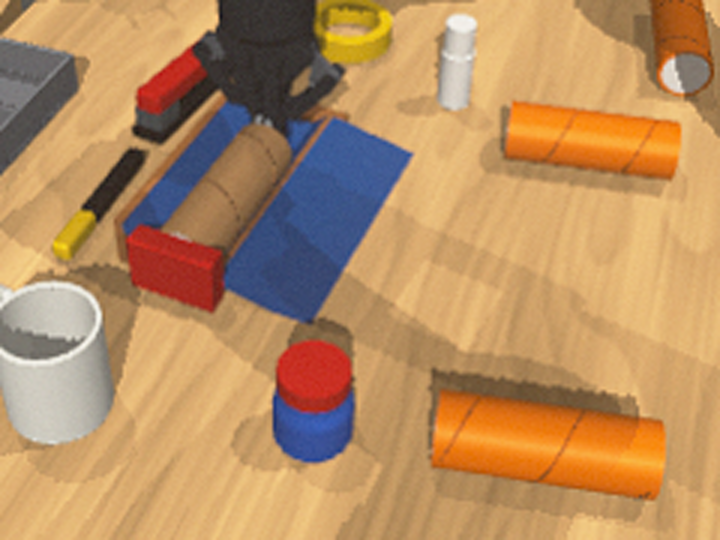

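View pics/top8.png

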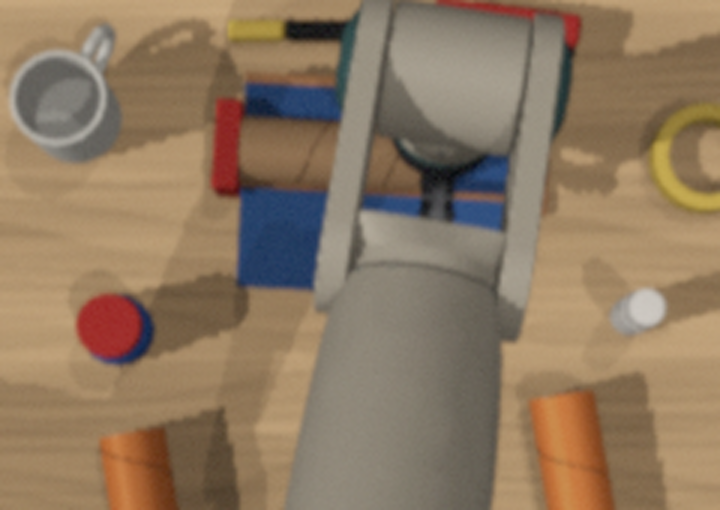

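The tube's end meets the red stop at top crop (241,150), and the hand stalled there with 11 N. I'll back off along the groove and lift away.

Emit:
drive_tool:
  moves:
    - [0,0,-3,0,0,0,1]
    - [0,0,-7,0,0,0,1]
    - [0,0,-12,0,0,0,1]
    - [0,0,-12,0,0,0,1]
    - [0,-30,0,0,0,0,1]
    - [0,-40,0,0,0,0,1]
    - [0,-40,0,0,0,0,1]
    - [0,-40,0,0,0,0,1]
    - [-40,-10,-20,0,0,0,1]
    - [-40,0,-25,0,0,0,1]
    - [-40,0,-25,0,0,0,1]
    - [0,0,-25,0,0,0,1]
    - [0,0,0,0,0,0,1]
    - [0,0,0,0,0,0,1]

```text
clock: 15.45
tool_pos: [0.4963, -0.1873, 0.2029]
eef_rot: [-1.571, -0.001, -0.068]
force: [0.7, 0.8, 0.3]
finger_gap: -0.004
```

```bash
python3 snap.py 9; python3 fit.py 9
```

```text
15.45 [ 0.4963 -0.1873  0.2029] n 0.5077105313125345 t -0.15383549474946584 [0.7  0.84 0.28]
top 1338 [0.6278 0.0279 0.0007] T [-0.0136 -0.0116  0.1238  0.126 ]
side 951 [ 0.6259  0.0287 -0.0045] T [-0.0169 -0.0138  0.1219  0.1244]
```

View pics/top9.png

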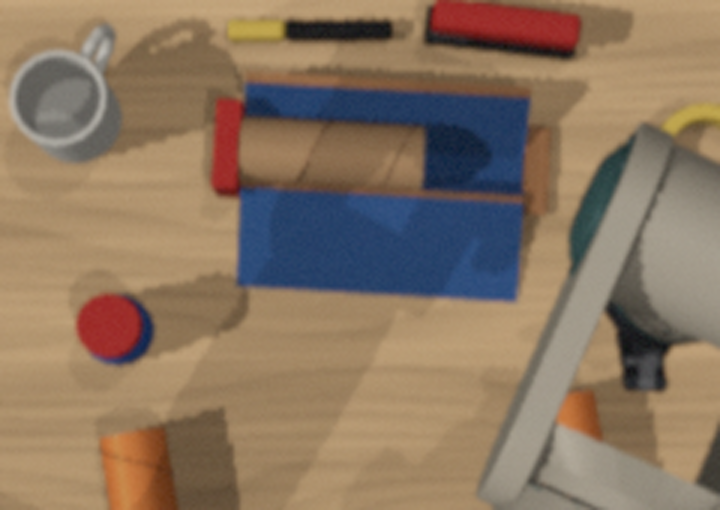

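View pics/side9.png

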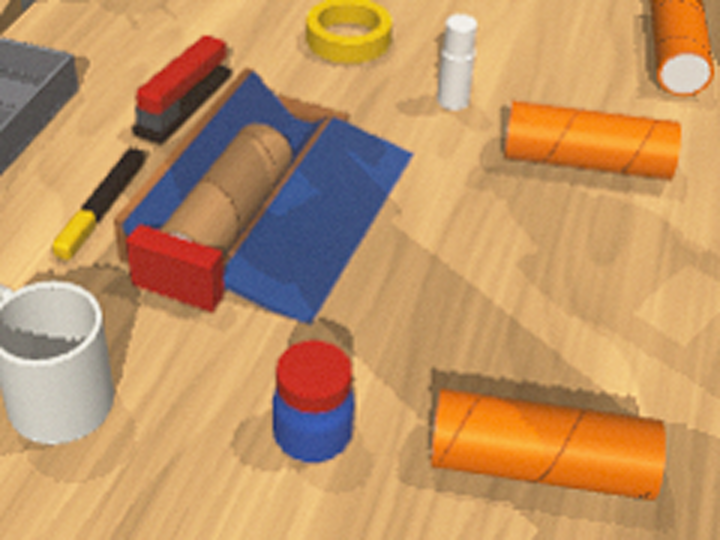

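The tube lies in the groove with its left end against the red stop, at top crop (240,150). The hand is clear and the bystanders have not moved, so I'm handing in.

```bash
python3 -c "
from plant import *
print(hand_in())"
```

```text
the job is handed in; nothing more can be done
None
```

The tube now lies in the V-groove with its end against the red stop, and I have handed the job in at about 15.5 s on the robot's clock. I rolled it across the table and up the ramp with the backs of the open fingers. Once it had dropped into the groove, I pushed it along with the shut fingertips; it was never gripped or lifted.

- **At the stop:** the push stalled against the stop, with the force climbing from 3 to 11 N and no further movement.
- **Seated in the groove:** after the hand backed away, both cameras put the tube's centre about 28 mm up and its end about 125 mm along, where I had measured the stop's face. The two cameras differ by about 2 mm, within their calibration.
- **Hand clear:** it is lifted well away from the cradle and touching nothing.
- **Other things:** in the last pictures the loose objects and the orange look-alikes look unmoved.

None of the checks failed. The one step I did not measure directly is how the tube turned on the ramp: the contact forces fit rolling, but some sliding there cannot be ruled out.

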